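# Close a specimen cell with its bayonet cap

## Task

Close the blue specimen cell with its bayonet cap: take the cap by its orange grip bar, set it in the mouth of the cell, feel gently for the two slots, press it in against the spring and twist it clockwise (seen from above) to the stop, so that the lugs latch up into their pockets, then let go. Never force the cap against the cell (keep well under 60 N, at the slots and at the stop alike), and leave the sample tin, the amber-lidded grease pot by the cell and the timer where they stand.

Things in the scene. Friction and masses are not known exactly. Their poses are not given: they have to be found in the camera images.
- cap_grip (a point): Grip point of the loose bayonet cap (about 0.22 kg): on its axis, 56 mm above the underside of its nose, in the orange grip bar. The bar is 50 mm long (along x), 14 mm wide (y) and runs from 32.5 to 70.5 mm above the underside of the nose. z is the cap's axis, up; a half turn about z gives the same cap. At the start it is 56 mm above the bench.
- cap: The same cap, standing upright on its nose at the start; origin at the centre of the underside of the nose, axes as cap_grip. Nose and spigot: round, 50 mm diameter, 0 to 24.5 mm up (lowest 5 mm tapered to 42 mm). Aluminium flange: 76 mm diameter, 24.5 to 32.5 mm up.
- cap_lugs (a point): Point on the cap's axis half-way between its two brass lugs, 11.5 mm above the underside of the nose. The lugs stand out at +x and -x (in line with the grip bar and the black marks on the flange), 8 mm wide, 7 mm high (8 to 15 mm above the underside of the nose), reaching 32 mm from the axis.
- cell_mouth (a point): Centre of the mouth of the blue specimen cell, level with its rim, 60 mm above the bench; axes as cell. In the mouth lies a steel collar, top level with the rim, bore 53 mm diameter, with two opposite entry slots 11 mm wide. The line of the slots lies within 0.33 rad either way of the cell's x axis; its angle is not reported. With the lugs on the collar's top the grip point is 48 mm above the rim.
- cell_track (a point): Point on the cell's axis 7.5 mm below the rim: underside of the collar's lip. Pressed through the slots to a grip height of 32 to 33.5 mm above the rim (31.5: flange on the rim), the lugs clear the lip; the cap then turns clockwise seen from above, about 0.70 rad from the slots' middle, to a hard stop. The other way is blocked. At the stop are pockets 3 mm up into the lip.
- pad (a joint): Spring pad inside the cell: 0 free (top 12 mm below the rim), grows to 0.0125 m with the cap fully pressed. It pushes up with 2 N at first, 9 N with the cap latched, 13 N fully pressed. It lifts the released cap into the pockets: grip point then 36.5 mm above the rim, a 5 mm gap left under the flange. Short of the stop the cap stays 3 mm lower; unturned it rises to about 41 to 44 mm.
- cell: The specimen cell, fixed to the bench: blue tube 80 mm diameter, 60 mm high, on an aluminium foot 110 mm diameter, 8 mm high. Origin at the centre of its underside, z up; x points to the red index mark on the rim. The force between cap and cell counts all their contacts (pad, lugs, bore) added up; 20 to 25 N is normal when latched.
- tin: Aluminium sample tin, 69 mm diameter, 44 mm high, loose; origin at the centre of its underside. Leave alone.
- grease_pot: White grease pot with amber lid, the one next to the cell, 63 mm diameter, 59 mm high, loose; origin at the centre of its underside. Leave alone.
- timer: White handheld laboratory timer, 128x58x18 mm, lying flat, loose; origin at the centre of its underside. Leave alone.
There are look-alikes about, which are no part of the job. What is shaped like the cap but green or turquoise is not meant.

How it is judged (in metres and radians):
On the way:
1. the cap's lugs are pressed through the slots, below the lip of the collar (z of cap_grip in the frame of cell below 0.0945 m and horizontal distance between cap_grip and cell_mouth below 0.005 m), for 0.1 s.
At the end, for the whole second after the job is handed in: The cap is released, at rest and upright (within 0.06 rad) in the cell's mouth, its axis within 5 mm of the cell's, latched at the stop: grip point 95 to 98 mm above the cell's underside (96.5 nominal), which the spring allows only with the lugs in their pockets (z of cap_grip in the frame of cell between 0.095 and 0.098 m and horizontal distance between cap_grip and cell_mouth below 0.005 m and angle between cap_grip's own z axis and vertical below 0.06 rad and linear speed of cap below 0.02 m/s and angular speed of cap below 0.2 rad/s); the robot touches nothing.
It fails at once if the cap is pressed or twisted against the cell with more than 60 N (contact force between cap and cell above 60 N).
It fails at once if the tin is moved by more than 20 mm (distance of tin from where it was at the start of the episode above 0.02 m).
It fails at once if the grease pot is moved by more than 20 mm (distance of grease_pot from where it was at the start of the episode above 0.02 m).
It fails at once if the timer is moved by more than 20 mm (distance of timer from where it was at the start of the episode above 0.02 m).
It also fails if it takes over 72 s, if anything falls off the work surface, if the arm or the gripper's body presses on something with over 40 N, if the wrist force passes 120 N, or if a joint passes its speed limit or range.

## Robot

A 6-joint arm with a two-finger parallel gripper is mounted at the origin on a cart in front of the work surface, level with it; the furniture and walls round the work are solid. World frame = base frame: x ahead of the robot, y to its left, z up, the work surface at z = 0. Lengths are in m, angles in degrees, forces in N, time in s.
With the tool pointing down it reaches from about 0.375 to 0.925 m from the base axis. Payload 5.7 kg.
Tool frame: the origin (TCP) lies midway between the tips of the shut fingers; the grasp point (between the pads) lies 19 mm behind it (r.hold_point_z is the distance from the TCP to the grasp point, in m); z points along the fingers, y is the line along which they close (so a half turn about z gives the same grasp; the last joint's range is limited). The gripper opens to 85 mm and grips with 20 to 120 N. Pads are 22 mm wide; open, the fingers measure 114 mm over their backs; the gripper's body (76 mm by 85 mm) begins 54 mm behind the grasp point. The pads swing forward as they close: fully open they stand 13 mm farther back than shut.
Start: joints at [-82.855, 20.558, 86.54, -0, 72.909, -6.595], TCP at [0.142, -0.583, 0.231] pointing down, gripper open.
Joint ranges: [-170.27, 170.27], [-57.76, 135], [12.27, 136.19], [-55.21, 235.2], [11.17, 155.16], [-170.74, 170.74]. Speed limits (degrees/s): [136.94, 136.94, 180, 180, 180, 180].

## Interface

Orientations are given as [roll, pitch, yaw] about the fixed x, y, z axes, in that order (R = Rz(yaw) Ry(pitch) Rx(roll)).
In Python, from plant import r, cams, look_for, trace gives the robot as it stands.
- The arm moves only by the tool carry_out, never from a script. Its argument "plan" is a list of rows, each an object with "jaw": the closure, from 0 (fully open) to 1 (shut); "xyz": the shift along the tool's x, y, z in mm, a list of three; "delta_rot": the turn, a rotation vector about the tool's x, y, z in rad, a list of three. A call has 1 to 12 rows; each row shifts and turns the commanded pose from where the row before left it, along the tool's axes as they then stand; what a row does not reach is not made up. A row lasts 1/12 s, in which the tool goes at most 41.7 mm and 7.16 degrees, less where a joint would pass 70% of its speed; a pose out of reach is approached as far as the arm can. A call with a gripper value outside its range is refused whole. The fingers move at their own pace and stop on an object; the grip force is fixed at half the most. Time passes only in rows, so rows that do not move let the fingers close. It gives the time, the measured TCP pose, the force, the opening and the grip force at its end, in the units of the state.
- r.observe(): the state, without advancing time (a new reading comes with each control period).
- cams.capture(name): name is "side" or "top"; returns the picture (420x560x3 uint8, red, green, blue); there is no depth.
- cams.camera_params(name): a dict with "vertical_fov" (degrees; the focal length in pixels is half the picture's height over the tangent of half this angle, whatever the lens; pixels are square), "cx", "cy" (the principal point, pixels), "k1" (the pictures are not rectified: a ray, as slopes to the right and down, at radius r is drawn at 1 + k1 r^2 times it, then the intrinsics apply), "rvec" (rotation vector, rad) and "tvec" (3), from world to camera coordinates, as OpenCV has them. Camera axes: x right, y down, z forward; pixel columns grow to the right and rows downward; lengths in m; the calibration is good to about 2 mm. A picture is of the moment at which its call begins. camera_params takes no time and is no camera call.
- r.job_done(): hands the job in; it is judged then, once.
Trained networks look in the newest picture that a camera, given by its name, has taken for a name from the list of things; names that differ only in an ending like _2 or _b are one class to them, and where a whole thing is asked for, a point or a joint stands for the part that bears it (a point fixed in the world has none). Each returns a list of dicts, best first, with "score" (0 to 1); they miss things now and then, are a little off and sometimes report something else, mostly with a low value. They report only what shows in the picture. A call takes as long as a camera call. They do not tell look-alikes from the thing itself.
- look_for(camera, query): "centre" ([x, y, z] in m, in the coordinates of the camera as it stood for that picture, good to about 4 mm: the middle of the surface that is visible of it).
- trace(camera, query): "pixels" (420x560 bool, what is visible of it).
The state is a dict: "clock": time; "joint_pos": joint angles; "joint_velocities": joint speeds; "effort": joint torques, N m; "tcp_pos": TCP position; "tool_rot": TCP orientation; "force": force on the tool from outside, world axes, zero at the start; "torque": the same for the moment, N m; "grip_width": finger opening in m; "grasp_force": force on a finger pad.
Only numpy, scipy, OpenCV 4.12 (cv2) and the standard library are available. Lean on these libraries where they do the work, as an engineer would, in place of code of your own. Each camera call takes 0.05 s, during which the arm holds its last target. There are 200 camera calls.

## Working session

There is one attempt and no reset: what is moved stays moved. The work goes in short steps, Python scripts to look and compute and a tool call to move; the robot and the scene stay as the last step left them, time stands still between calls to the robot, and variables do not carry over. Pictures are saved under pics/ and viewed, at most 10 in all, crops included, and the job is handed in when it is done.

Besides the shell and the picture viewer there is one more tool, called after "Call:" as name([rows], argument=value, ...), one row to a line, values as JSON. carry_out: Moves the arm, as the interface text tells. Its arguments: {"type":"object","properties":{"plan":{"type":"array"}},"required":["plan"]}

```bash
mkdir -p pics; ls
cat > h.py <<'E'
import numpy as np, cv2
from plant import r, cams, look_for, trace
from scipy.spatial.transform import Rotation as R
def P(n):
    p=cams.camera_params(n); f=210/np.tan(np.radians(p['vertical_fov'])/2)
    K=np.array([[f,0,p['cx']],[0,f,p['cy']],[0,0,1]]); d=np.array([p['k1'],0,0,0.])
    Rm=cv2.Rodrigues(np.array(p['rvec'],float))[0]; t=np.array(p['tvec'],float).ravel()
    return K,d,Rm,t
def toworld(n,c):
    K,d,Rm,t=P(n); return Rm.T@(np.array(c)-t)
def ray(n,uv,z):
    K,d,Rm,t=P(n); q=cv2.undistortPoints(np.array(uv,float).reshape(-1,1,2),K,d).reshape(-1,2)
    D=np.c_[q,np.ones(len(q))]@Rm; C=-Rm.T@t
    return C+D*((z-C[2])/D[:,2])[:,None]
def proj(n,X):
    K,d,Rm,t=P(n); return cv2.projectPoints(np.array(X,float).reshape(-1,1,3),cv2.Rodrigues(Rm)[0],t,K,d)[0].reshape(-1,2)
def save(n,im): cv2.imwrite('pics/'+n+'.png',im[:,:,::-1])
E
python3 - <<'E'
from h import *
for n in('top','side'):
    im=cams.capture(n); save(n+'0',im); print(n,-P(n)[2].T@P(n)[3])
    for q in('cap','cell','tin','grease_pot','timer'):
        for o in look_for(n,q): print(n,q,round(o['score'],2),toworld(n,o['centre']).round(3),proj(n,toworld(n,o['centre'])).round())
print(r.observe())
E
```

```text
pics
top [ 0.46528808 -0.11355609  1.36289551]
top cap 0.92 [ 0.363 -0.353  0.037] [[390. 278.]]
top cap 0.67 [ 0.41  -0.109  0.031] [[293. 258.]]
top cap 0.66 [ 0.454 -0.222  0.031] [[338. 241.]]
top cell 0.58 [0.509 0.126 0.012] [[203. 218.]]
top tin 0.76 [ 0.652 -0.156  0.045] [[313. 162.]]
top grease_pot 0.71 [0.703 0.043 0.06 ] [[234. 140.]]
top timer 0.81 [0.395 0.073 0.018] [[222. 262.]]
side [0.33383688 0.62490162 0.46169201]
side cap 0.83 [ 0.456 -0.213  0.03 ] [[327. 202.]]
side cap 0.62 [ 0.36  -0.345  0.036] [[372. 181.]]
side cell 0.7 [0.512 0.16  0.035] [[255. 298.]]
side tin 0.73 [ 0.639 -0.133  0.04 ] [[243. 205.]]
side tin 0.38 [0.509 0.163 0.033] [[256. 301.]]
side grease_pot 0.91 [0.694 0.072 0.05 ] [[178. 246.]]
side timer 0.65 [0.394 0.085 0.018] [[334. 288.]]
side timer 0.6 [ 0.457 -0.215  0.029] [[327. 201.]]
{'clock': 0.6, 'joint_pos': array([-8.28560365e+01,  2.05567316e+01,  8.65395574e+01, -1.41176999e-03,
        7.29093243e+01, -6.59444567e+00]), 'joint_velocities': array([ 0.09156701,  0.05151269,  0.00415739,  0.09761523,  0.04802865,
       -0.05347504]), 'effort': array([-9.72655034e-04, -5.27289605e+01, -2.78916192e+01, -3.76815633e-04,
        2.03375574e-03,  1.47501936e-05]), 'tcp_pos': array([ 0.14247638, -0.58280325,  0.23127704]), 'tool_rot': array([-1.79994269e+02,  6.95832968e-04,  1.37388242e+01]), 'force': array([-0.41195159,  0.37093002, -0.38677464]), 'torque': array([ 0.00612547, -0.02278033,  0.04135717]), 'grasp_force': 0.0, 'grip_width': 0.08529309069427699}
```

View pics/top0.png

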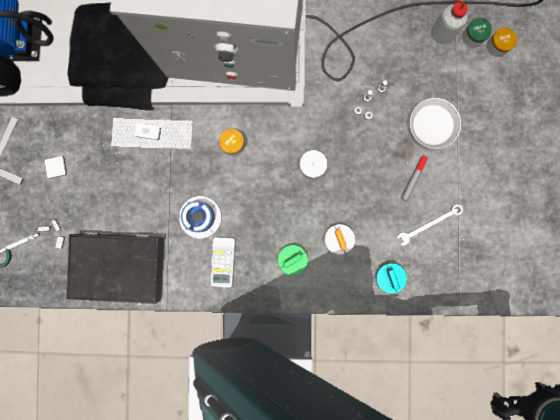

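View pics/side0.png

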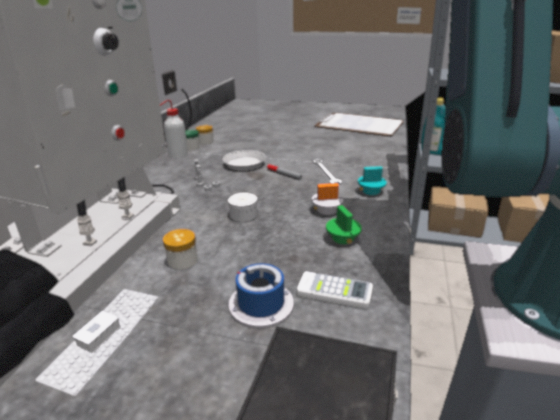

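The top view shows the orange-barred cap at about (340,239), the cell at (200,217), the amber pot at (231,141), the tin at (313,163) and the timer at (222,262). In the side view the cap is at (327,200) and the cell at (260,290). I'll zoom in on the cap and cell next.

Run:
```python
from h import *
im=cv2.imread('pics/top0.png')[:,:,::-1].copy()
hsv=cv2.cvtColor(im,cv2.COLOR_RGB2HSV)
def big(c,h=25): 
    return cv2.resize(im[c[1]-h:c[1]+h,c[0]-h:c[0]+h],(400,400),interpolation=cv2.INTER_CUBIC)
save('crop',np.hstack([big((200,217)),big((340,239))]))
# orange bar
m=((hsv[:,:,0]<20)&(hsv[:,:,1]>140)&(hsv[:,:,2]>100)).astype(np.uint8); m[:215]=0; m[265:]=0; m[:,:315]=0; m[:,365:]=0
ys,xs=np.nonzero(m); (c,s,a)=cv2.minAreaRect(np.c_[xs,ys].astype(np.float32)); print(len(xs),c,s,a, xs.mean(),ys.mean())
W=ray('top',np.c_[xs,ys],0.0705); mu=W.mean(0); w,v=np.linalg.eigh(np.cov((W-mu)[:,:2].T)); print(mu,np.degrees(np.arctan2(v[1,1],v[0,1])),np.sqrt(w*12))
# flange: bright low-sat around
for nm,msk,z in [('blue',(hsv[:,:,0]>100)&(hsv[:,:,0]<125)&(hsv[:,:,1]>130),.06)]:
    m=msk.astype(np.uint8); m[:190]=0;m[245:]=0;m[:,:170]=0;m[:,230:]=0
    k=np.argwhere(m); pts=k[:,::-1].astype(np.float32); h=cv2.convexHull(pts); e=cv2.fitEllipse(h); print(nm,len(k),e)
```

```text
53 (340.3287658691406, 238.876708984375) (19.662914276123047, 5.383893013000488) 69.44395446777344 340.0377358490566 238.67924528301887
[ 0.45951206 -0.22306284  0.0705    ] -156.9800132580091 [0.01694758 0.05097023]
blue 150 ((196.41773986816406, 216.1194305419922), (30.169830322265625, 30.696531295776367), 96.6142807006836)
```

View pics/crop.png

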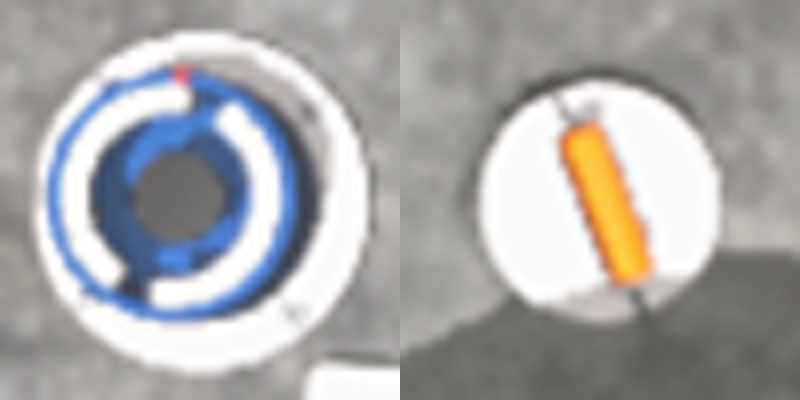

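The crop shows the cell rim centred at about crop (173,195), with slots at (208,105) and (132,285) and the red mark at (181,73). The cap's bar runs from (580,125) to (632,285). I'll fit both.

Run:
```python
from h import *
from scipy.optimize import least_squares
im=cv2.imread('pics/top0.png')[:,:,::-1].copy()
hsv=cv2.cvtColor(im,cv2.COLOR_RGB2HSV)
px=lambda u,v,ox,oy: [ox+(u+.5)/8-.5, oy+(v+.5)/8-.5]
A=ray('top',[px(208,105,175,192),px(132,285,175,192),px(173,195,175,192),px(181,73,175,192)],.06); print(A.round(4))
d=A[0]-A[1]; print('slot ang',np.degrees(np.arctan2(d[1],d[0]))); d=A[3]-A[2]; print('x ang',np.degrees(np.arctan2(d[1],d[0])))
# circle fit by matching synthetic disc edges: radial gradient on a circle of known radius & height
g=cv2.GaussianBlur(im.astype(np.float32),(0,0),.7)
def fit(chan,c0,rad,z,sgn,angs,rng=.006):
    best=None
    for dx in np.arange(-rng,rng+1e-9,.0005):
        for dy in np.arange(-rng,rng+1e-9,.0005):
            S=[]
            for rr in (rad-.002,rad+.002):
                X=np.c_[c0[0]+dx+rr*np.cos(angs),c0[1]+dy+rr*np.sin(angs),np.full(len(angs),z)]
                q=proj('top',X).astype(np.float32)
                S.append(cv2.remap(chan,q[:,0],q[:,1],cv2.INTER_LINEAR)[:,0])
            s=sgn*(np.clip(S[0]-S[1],-60,60)).mean()
            if best is None or s>best[0]: best=(s,c0[0]+dx,c0[1]+dy)
    return best
th=np.linspace(-np.pi,np.pi,180)
print('rim', fit(g[:,:,0].copy(),A[2],.040,.06,-1,th))
print('rim sat', fit(cv2.cvtColor(g.astype(np.uint8),cv2.COLOR_RGB2HSV)[:,:,1].astype(np.float32),A[2],.040,.06,1,th))
print('bore', fit(g[:,:,0].copy(),A[2],.0265,.06,-1,th))
print('foot', fit(g[:,:,0].copy(),A[2],.055,.008,1,th))
c=ray('top',[[340,238.7]],.0705)[0]
print('flange',fit(g[:,:,0].copy(),c,.038,.0325,1,th))
B=ray('top',[px(u-400,v,315,214) for u,v in[(580,125),(632,285),(606,205)]],.0705); print(B.round(4)); d=B[0]-B[1]; print(np.degrees(np.arctan2(d[1],d[0])))
B=ray('top',[px(u-400,v,315,214) for u,v in[(557,97),(642,303)]],.0325); print(B.round(4),B.mean(0)); d=B[0]-B[1]; print(np.degrees(np.arctan2(d[1],d[0])))
```

```text
[[0.5397 0.1247 0.06  ]
 [0.4831 0.1474 0.06  ]
 [0.5114 0.1351 0.06  ]
 [0.5497 0.1334 0.06  ]]
slot ang -21.8457865134651
x ang -2.4713803406912715
rim (np.float32(42.796467), np.float64(0.5114315002505984), np.float64(0.13408472947472894))
rim sat (np.float32(59.159977), np.float64(0.5114315002505984), np.float64(0.13508472947472894))Traceback (most recent call last):
  File "<stdin>", line 25, in <module>
  File "<stdin>", line 17, in fit
  File "h.py", line 16, in proj
    K,d,Rm,t=P(n); return cv2.projectPoints(np.array(X,float).reshape(-1,1,3),cv2.Rodrigues(Rm)[0],t,K,d)[0].reshape(-1,2)
             ~^^^
  File "h.py", line 5, in P
    p=cams.camera_params(n); f=210/np.tan(np.radians(p['vertical_fov'])/2)
ValueError: time passes only in moves, steps and waits
```

```bash
cat > pp.py <<'E'
s=open('h.py').read()
s=s.replace("    p=cams.camera_params(n);","    p=PAR[n];")
s=s.replace("def P(n)","import os,pickle\nif os.path.exists('par.pkl'): PAR=pickle.load(open('par.pkl','rb'))\nelse:\n    PAR={n:cams.camera_params(n) for n in('top','side')}; pickle.dump(PAR,open('par.pkl','wb'))\ndef P(n)")
open('h.py','w').write(s)
E
python3 pp.py
cat > fit.py <<'E'
from h import *
def fit(im,c0,rad,z,sgn,rng=.006):
    chan=cv2.GaussianBlur(im[:,:,0].astype(np.float32),(0,0),.7); th=np.linspace(-np.pi,np.pi,180); best=(-1e9,)
    for dx in np.arange(-rng,rng+1e-9,.0005):
        for dy in np.arange(-rng,rng+1e-9,.0005):
            S=[]
            for rr in (rad-.002,rad+.002):
                q=proj('top',np.c_[c0[0]+dx+rr*np.cos(th),c0[1]+dy+rr*np.sin(th),np.full(180,z)]).astype(np.float32)
                S.append(cv2.remap(chan,q[:,0],q[:,1],cv2.INTER_LINEAR)[:,0])
            s=sgn*np.clip(S[0]-S[1],-60,60).mean()
            if s>best[0]: best=(s,c0[0]+dx,c0[1]+dy)
    return np.array(best).round(4)
E
python3 - <<'E'
from fit import *
im=cv2.imread('pics/top0.png')[:,:,::-1].copy()
A=[.5114,.1345]
print('bore', fit(im,A,.0265,.06,-1)); print('foot', fit(im,A,.055,.008,1))
c=ray('top',[[340,238.7]],.0705)[0]; print('flange',fit(im,c,.038,.0325,1))
px=lambda u,v,ox,oy: [ox+(u+.5)/8-.5, oy+(v+.5)/8-.5]
for L,z in(([(580,125),(632,285)],.0705),([(557,97),(642,303)],.0325)):
    B=ray('top',[px(u-400,v,315,214) for u,v in L],z); d=B[0]-B[1]; print(B.mean(0).round(4),np.degrees(np.arctan2(d[1],d[0])))
E
```

```text
bore [55.9083  0.5109  0.1355]
foot [51.7461  0.5114  0.1365]
flange [56.5671  0.4595 -0.2245]
[ 0.4583 -0.2237  0.0705] 18.437784423885837
[ 0.4597 -0.2249  0.0325] 22.874706901048754
```

Call:
carry_out([
  {"jaw": 0, "xyz": [32.7, -22.8, 0], "delta_rot": [0, 0, 0]},
  {"jaw": 0, "xyz": [32.7, -22.8, 0], "delta_rot": [0, 0, 0]},
  {"jaw": 0, "xyz": [32.7, -22.8, 0], "delta_rot": [0, 0, 0]},
  {"jaw": 0, "xyz": [32.7, -22.8, 0], "delta_rot": [0, 0, 0]},
  {"jaw": 0, "xyz": [32.7, -22.8, 0], "delta_rot": [0, 0, 0]},
  {"jaw": 0, "xyz": [32.7, -22.8, 0], "delta_rot": [0, 0, 0]},
  {"jaw": 0, "xyz": [32.7, -22.8, 0], "delta_rot": [0, 0, 0]},
  {"jaw": 0, "xyz": [32.7, -22.8, 0], "delta_rot": [0, 0, 0]},
  {"jaw": 0, "xyz": [32.7, -22.8, 0], "delta_rot": [0, 0, 0]},
  {"jaw": 0, "xyz": [32.7, -22.8, 0], "delta_rot": [0, 0, 0]},
  {"jaw": 0, "xyz": [32.7, -22.8, 0], "delta_rot": [0, 0, 0]},
  {"jaw": 0, "xyz": [32.7, -22.8, 0], "delta_rot": [0, 0, -0.12]},
])

```text
clock: 1.6
tcp_pos: [0.4598, -0.2222, 0.2316]
tool_rot: [180.0, -0.0, 20.6]
force: [0.1, -1.4, 0.2]
grip_width: 0.0853
grasp_force: 0.0
```

Call:
carry_out([
  {"jaw": 0, "xyz": [-1.5, 1.7, 40], "delta_rot": [0, 0, -0.015]},
  {"jaw": 0, "xyz": [0, 0, 40], "delta_rot": [0, 0, 0]},
  {"jaw": 0, "xyz": [0, 0, 40], "delta_rot": [0, 0, 0]},
  {"jaw": 0, "xyz": [0, 0, 35], "delta_rot": [0, 0, 0]},
  {"jaw": 0, "xyz": [0, 0, 15], "delta_rot": [0, 0, 0]},
  {"jaw": 0, "xyz": [0, 0, 0], "delta_rot": [0, 0, 0]},
  {"jaw": 0, "xyz": [0, 0, 0], "delta_rot": [0, 0, 0]},
])

```text
clock: 2.18
tcp_pos: [0.4575, -0.2257, 0.0608]
tool_rot: [-179.9, 0.1, 21.5]
force: [0.8, -1.5, 0.6]
grip_width: 0.0853
grasp_force: 0.0
```

Call:
carry_out([
  {"jaw": 0, "xyz": [1.9, -0.8, 12], "delta_rot": [0, 0, 0]},
  {"jaw": 0, "xyz": [0, 0, 11.5], "delta_rot": [0, 0, 0]},
  {"jaw": 0, "xyz": [0, 0, 0], "delta_rot": [0, 0, 0]},
  {"jaw": 0.5, "xyz": [0, 0, 0], "delta_rot": [0, 0, 0]},
  {"jaw": 0.7, "xyz": [0, 0, 0], "delta_rot": [0, 0, 0]},
  {"jaw": 0.8, "xyz": [0, 0, 0], "delta_rot": [0, 0, 0]},
  {"jaw": 1, "xyz": [0, 0, 0], "delta_rot": [0, 0, 0]},
  {"jaw": 1, "xyz": [0, 0, 0], "delta_rot": [0, 0, 0]},
  {"jaw": 1, "xyz": [0, 0, 0], "delta_rot": [0, 0, 0]},
  {"jaw": 1, "xyz": [0, 0, 0], "delta_rot": [0, 0, 0]},
])

```text
clock: 3.02
tcp_pos: [0.4595, -0.2246, 0.0382]
tool_rot: [180.0, -0.0, 21.5]
force: [-1.4, -0.5, 4.6]
grip_width: 0.0133
grasp_force: 59.2
```

Run:
```python
from h import *
o=r.observe(); print(o['tcp_pos'],o['tool_rot'],o['force'],o['grip_width'],o['grasp_force'],r.hold_point_z)
```

```text
[ 0.45953899 -0.22464992  0.03820032] [ 1.79975899e+02 -1.67071765e-02  2.14802429e+01] [-1.40876839 -0.48382558  4.57518738] 0.013279416399230986 59.20909881591797 0.0187
```

Call:
carry_out([
  {"jaw": 1, "xyz": [0, 0, -20], "delta_rot": [0, 0, 0]},
  {"jaw": 1, "xyz": [0, 0, -40], "delta_rot": [0, 0, 0]},
  {"jaw": 1, "xyz": [0, 0, -40], "delta_rot": [0, 0, 0]},
  {"jaw": 1, "xyz": [0, 0, -20], "delta_rot": [0, 0, 0]},
  {"jaw": 1, "xyz": [18, -31.6, 0], "delta_rot": [0, 0, 0]},
  {"jaw": 1, "xyz": [18, -31.6, 0], "delta_rot": [0, 0, 0]},
  {"jaw": 1, "xyz": [18, -31.6, 0], "delta_rot": [0, 0, 0]},
  {"jaw": 1, "xyz": [18, -31.6, 0], "delta_rot": [0, 0, 0]},
  {"jaw": 1, "xyz": [18, -31.6, 0], "delta_rot": [0, 0, 0]},
  {"jaw": 1, "xyz": [18, -31.6, 0], "delta_rot": [0, 0, 0]},
  {"jaw": 1, "xyz": [18, -31.6, 0], "delta_rot": [0, 0, 0]},
  {"jaw": 1, "xyz": [18, -31.6, 0], "delta_rot": [0, 0, 0]},
])

```text
clock: 4.02
tcp_pos: [0.5001, 0.0653, 0.1574]
tool_rot: [-180.0, 0.1, 21.5]
force: [0.6, -0.4, -2.2]
grip_width: 0.0132
grasp_force: 59.3
```

Call:
carry_out([
  {"jaw": 1, "xyz": [18, -31.6, 0], "delta_rot": [0, 0, 0]},
  {"jaw": 1, "xyz": [18, -31.6, 0], "delta_rot": [0, 0, 0]},
  {"jaw": 1, "xyz": [0, 0, 0], "delta_rot": [0, 0, -0.119]},
  {"jaw": 1, "xyz": [0, 0, 0], "delta_rot": [0, 0, -0.119]},
  {"jaw": 1, "xyz": [0, 0, 0], "delta_rot": [0, 0, -0.119]},
  {"jaw": 1, "xyz": [0, 0, 0], "delta_rot": [0, 0, -0.119]},
  {"jaw": 1, "xyz": [0, 0, 0], "delta_rot": [0, 0, -0.119]},
  {"jaw": 1, "xyz": [0, 0, 0], "delta_rot": [0, 0, -0.119]},
  {"jaw": 1, "xyz": [0, 0, 0], "delta_rot": [0, 0, -0.119]},
  {"jaw": 1, "xyz": [0, 0, 0], "delta_rot": [0, 0, -0.119]},
  {"jaw": 1, "xyz": [0, 0, 0], "delta_rot": [0, 0, -0.119]},
  {"jaw": 1, "xyz": [0, 0, 0], "delta_rot": [0, 0, -0.119]},
])

```text
clock: 5.02
tcp_pos: [0.5104, 0.1354, 0.1572]
tool_rot: [-179.9, 0.0, 90.0]
force: [0.5, 0.2, -2.5]
grip_width: 0.013
grasp_force: 59.8
```

Call:
carry_out([
  {"jaw": 1, "xyz": [0, 0, 0], "delta_rot": [0, 0, -0.119]},
  {"jaw": 1, "xyz": [0, 0, 0], "delta_rot": [0, 0, -0.119]},
  {"jaw": 1, "xyz": [0, 0, 0], "delta_rot": [0, 0, -0.119]},
  {"jaw": 1, "xyz": [0, 0, 0], "delta_rot": [0, 0, -0.119]},
  {"jaw": 1, "xyz": [0, 0, 0], "delta_rot": [0, 0, -0.119]},
  {"jaw": 1, "xyz": [0, 0, 0], "delta_rot": [0, 0, -0.119]},
  {"jaw": 1, "xyz": [0, 0, 0], "delta_rot": [0, 0, -0.119]},
  {"jaw": 1, "xyz": [0, 0, 0], "delta_rot": [0, 0, -0.119]},
  {"jaw": 1, "xyz": [0, 0, 0], "delta_rot": [0, 0, -0.119]},
  {"jaw": 1, "xyz": [0, 0, 0], "delta_rot": [0, 0, -0.119]},
  {"jaw": 1, "xyz": [0, 0, 0], "delta_rot": [0, 0, 0]},
  {"jaw": 1, "xyz": [0, 0, 0], "delta_rot": [0, 0, 0]},
])

```text
clock: 6.02
tcp_pos: [0.5106, 0.1354, 0.1574]
tool_rot: [-180.0, -0.1, 157.6]
force: [0.4, 0.0, -2.7]
grip_width: 0.0131
grasp_force: 59.8
```

Run:
```python
from h import *
o=r.observe(); print(o['tcp_pos'],o['tool_rot'],o['force'],o['torque'],o['grip_width'],o['grasp_force'],o['joint_pos'].round(1))
im=cams.capture('side'); t=cams.capture('top')
a=cv2.resize(im[180:330,180:330],(400,400),interpolation=cv2.INTER_CUBIC); b=cv2.resize(t[150:270,140:260],(400,400),interpolation=cv2.INTER_CUBIC)
save('held',np.hstack([a,b])); save('side1',im); save('top1',t)
```

```text
[0.51057256 0.13538901 0.15735532] [-1.79970163e+02 -6.79981962e-02  1.57635553e+02] [ 0.42975579  0.0223127  -2.7341886 ] [-0.00104109  0.01587331 -0.00798625] 0.013067929794177232 59.76532816886902 [  7.4  19.5 100.3   0.   60.3 -60.3]
```

View pics/held.png

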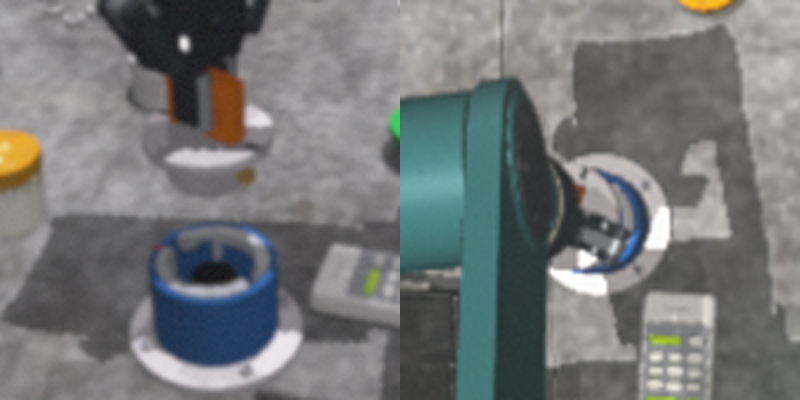

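The side view shows the cap level in the fingers above the cell, with one lug at crop (245,175) pointing toward the camera. The slot is at crop (215,245) on the rim's far side. In the top view the arm hides most of the cell. I'll check the alignment with predicted outlines.

Run:
```python
from h import *
im=cv2.imread('pics/side1.png')[:,:,::-1]
x0,y0,x1,y1,s=200,195,310,335,4.2
b=cv2.resize(im[y0:y1,x0:x1],None,fx=s,fy=s,interpolation=cv2.INTER_CUBIC)
th=np.linspace(0,2*np.pi,90)
def circ(c,rad,z,col):
    q=proj('side',np.c_[c[0]+rad*np.cos(th),c[1]+rad*np.sin(th),np.full(90,z)])
    q=(q-[x0,y0]+.5)*s
    cv2.polylines(b,[np.round(q*8).astype(np.int32)],True,col,1,cv2.LINE_AA,3)
C=[.5113,.135]; T=r.observe()['tcp_pos']; zb=T[2]-.0382
circ(C,.04,.06,(255,0,0)); circ(C,.0265,.06,(255,255,0)); circ(C,.055,.008,(255,0,255))
circ(T,.038,zb+.0325,(0,255,0)); circ(T,.038,zb+.0245,(0,255,255)); circ(T,.021,zb,(255,128,0))
save('ov',b); print(b.shape)
```

```text
(588, 462, 3)
```

View pics/ov.png

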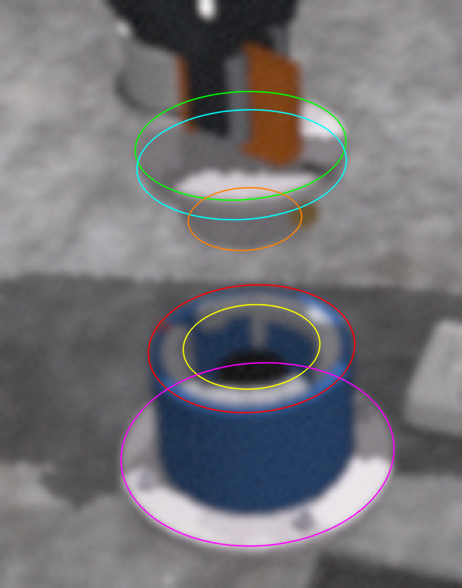

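The overlay agrees with the image to about 1 mm for both the rim and the cap. Lowering to just above the mouth.

Call:
carry_out([
  {"jaw": 1, "xyz": [-0.8, -0.1, 20], "delta_rot": [0, 0, -0.01]},
  {"jaw": 1, "xyz": [0, 0, 20], "delta_rot": [0, 0, 0]},
  {"jaw": 1, "xyz": [0, 0, 16], "delta_rot": [0, 0, 0]},
  {"jaw": 1, "xyz": [0, 0, 0], "delta_rot": [0, 0, 0]},
  {"jaw": 1, "xyz": [0, 0, 0], "delta_rot": [0, 0, 0]},
  {"jaw": 1, "xyz": [0, 0, 0], "delta_rot": [0, 0, 0]},
])

```text
clock: 6.62
tcp_pos: [0.5124, 0.1351, 0.1025]
tool_rot: [180.0, 0.0, 158.4]
force: [-0.2, 0.1, -2.4]
grip_width: 0.0134
grasp_force: 59.7
```

Call:
carry_out([
  {"jaw": 1, "xyz": [0, 0, 1], "delta_rot": [0, 0, 0]},
  {"jaw": 1, "xyz": [0, 0, 1], "delta_rot": [0, 0, 0]},
  {"jaw": 1, "xyz": [0, 0, 1], "delta_rot": [0, 0, 0]},
  {"jaw": 1, "xyz": [0, 0, 1], "delta_rot": [0, 0, 0]},
  {"jaw": 1, "xyz": [0, 0, 1], "delta_rot": [0, 0, 0]},
  {"jaw": 1, "xyz": [0, 0, 1], "delta_rot": [0, 0, 0]},
  {"jaw": 1, "xyz": [0, 0, 0], "delta_rot": [0, 0, 0]},
  {"jaw": 1, "xyz": [0, 0, 0], "delta_rot": [0, 0, 0]},
])

```text
clock: 7.28
tcp_pos: [0.5118, 0.135, 0.0957]
tool_rot: [-180.0, -0.0, 158.4]
force: [-0.3, 0.4, -2.5]
grip_width: 0.013
grasp_force: 59.7
```

Call:
carry_out([
  {"jaw": 1, "xyz": [0.4, -0.2, 1], "delta_rot": [0, 0, 0]},
  {"jaw": 1, "xyz": [0, 0, 1], "delta_rot": [0, 0, 0]},
  {"jaw": 1, "xyz": [0, 0, 1], "delta_rot": [0, 0, 0]},
  {"jaw": 1, "xyz": [0, 0, 1], "delta_rot": [0, 0, 0]},
  {"jaw": 1, "xyz": [0, 0, 0], "delta_rot": [0, 0, 0]},
  {"jaw": 1, "xyz": [0, 0, 0], "delta_rot": [0, 0, 0]},
])

```text
clock: 7.78
tcp_pos: [0.5115, 0.1355, 0.0918]
tool_rot: [179.9, -0.0, 158.4]
force: [1.0, 2.6, -1.5]
grip_width: 0.0134
grasp_force: 60.0
```

Call:
carry_out([
  {"jaw": 1, "xyz": [0, 0, 1], "delta_rot": [0, 0, 0]},
  {"jaw": 1, "xyz": [0, 0, 1], "delta_rot": [0, 0, 0]},
  {"jaw": 1, "xyz": [0, 0, 0.5], "delta_rot": [0, 0, 0]},
  {"jaw": 1, "xyz": [0, 0, 0], "delta_rot": [0, 0, 0]},
  {"jaw": 1, "xyz": [0, 0, 0], "delta_rot": [0, 0, 0]},
])

```text
clock: 8.2
tcp_pos: [0.5114, 0.1355, 0.0893]
tool_rot: [180.0, -0.0, 158.4]
force: [0.2, 4.6, 0.5]
grip_width: 0.0131
grasp_force: 60.2
```

Call:
carry_out([
  {"jaw": 1, "xyz": [0, 0.5, 0], "delta_rot": [0, 0, 0]},
  {"jaw": 1, "xyz": [0, 0, 0.5], "delta_rot": [0, 0, 0]},
  {"jaw": 1, "xyz": [0, 0, 0.5], "delta_rot": [0, 0, 0]},
  {"jaw": 1, "xyz": [0, 0, 0], "delta_rot": [0, 0, 0]},
  {"jaw": 1, "xyz": [0, 0, 0], "delta_rot": [0, 0, 0]},
])

```text
clock: 8.62
tcp_pos: [0.5116, 0.1356, 0.0882]
tool_rot: [180.0, -0.0, 158.4]
force: [-0.6, 4.3, -1.1]
grip_width: 0.0133
grasp_force: 60.1
```

Call:
carry_out([
  {"jaw": 1, "xyz": [0, 0.5, 0.5], "delta_rot": [0, 0, 0]},
  {"jaw": 1, "xyz": [0, 0, 0.5], "delta_rot": [0, 0, 0]},
  {"jaw": 1, "xyz": [0, 0, 0.5], "delta_rot": [0, 0, 0]},
  {"jaw": 1, "xyz": [0, 0, 0.5], "delta_rot": [0, 0, 0]},
  {"jaw": 1, "xyz": [0, 0, 0], "delta_rot": [0, 0, 0]},
  {"jaw": 1, "xyz": [0, 0, 0], "delta_rot": [0, 0, 0]},
])

```text
clock: 9.12
tcp_pos: [0.5118, 0.1358, 0.0863]
tool_rot: [-180.0, 0.0, 158.4]
force: [-1.2, 3.1, -1.2]
grip_width: 0.013
grasp_force: 60.0
```

Run:
```python
from h import *
o=r.observe(); print(o['tcp_pos'],o['tool_rot'],o['force'],o['torque'])
```

```text
[0.51180245 0.13580855 0.08625985] [-1.79993606e+02  6.38218045e-04  1.58413294e+02] [-1.22337324  3.06688758 -1.22613088] [0.42392265 0.05749372 0.06929908]
```

Call:
carry_out([
  {"jaw": 1, "xyz": [0.3, 0.4, 1], "delta_rot": [0, 0, 0]},
  {"jaw": 1, "xyz": [0, 0, 1], "delta_rot": [0, 0, 0]},
  {"jaw": 1, "xyz": [0, 0, 1], "delta_rot": [0, 0, 0]},
  {"jaw": 1, "xyz": [0, 0, 1], "delta_rot": [0, 0, 0]},
  {"jaw": 1, "xyz": [0, 0, 1], "delta_rot": [0, 0, 0]},
  {"jaw": 1, "xyz": [0, 0, 0], "delta_rot": [0, 0, 0]},
])

```text
clock: 9.62
tcp_pos: [0.5118, 0.136, 0.0813]
tool_rot: [-180.0, 0.0, 158.4]
force: [0.4, -3.2, 3.4]
grip_width: 0.0129
grasp_force: 60.7
```

Call:
carry_out([
  {"jaw": 1, "xyz": [0, 0, 1], "delta_rot": [0, 0, 0]},
  {"jaw": 1, "xyz": [0, 0, 1], "delta_rot": [0, 0, 0]},
  {"jaw": 1, "xyz": [0, 0, 1], "delta_rot": [0, 0, 0]},
  {"jaw": 1, "xyz": [0, 0, 0], "delta_rot": [0, 0, 0]},
  {"jaw": 1, "xyz": [0, 0, 0], "delta_rot": [0, 0, 0]},
])

```text
clock: 10.03
tcp_pos: [0.5118, 0.1361, 0.0785]
tool_rot: [-180.0, 0.0, 158.4]
force: [-1.1, -3.1, 5.7]
grip_width: 0.0131
grasp_force: 61.1
```

Run:
```python
from h import *
o=r.observe(); print(o['tcp_pos'],o['tool_rot'],o['force'],o['torque'])
```

```text
[0.51184051 0.13611748 0.07850363] [-1.79982875e+02  2.57086738e-02  1.58425411e+02] [-1.07801153 -3.13707419  5.6735924 ] [-0.67828902  0.16547507  0.00388572]
```

Call:
carry_out([
  {"jaw": 1, "xyz": [0.2, -0.4, 1], "delta_rot": [0, 0, 0]},
  {"jaw": 1, "xyz": [0, 0, 1], "delta_rot": [0, 0, 0]},
  {"jaw": 1, "xyz": [0, 0, 1], "delta_rot": [0, 0, 0]},
  {"jaw": 1, "xyz": [0, 0, 0.8], "delta_rot": [0, 0, 0]},
  {"jaw": 1, "xyz": [0, 0, 0], "delta_rot": [0, 0, 0]},
  {"jaw": 1, "xyz": [0, 0, 0], "delta_rot": [0, 0, 0]},
])

```text
clock: 10.53
tcp_pos: [0.5118, 0.136, 0.0751]
tool_rot: [180.0, 0.1, 158.4]
force: [-1.5, -3.1, 8.6]
grip_width: 0.0133
grasp_force: 61.6
```

Run:
```python
from h import *
o=r.observe(); print(o['tcp_pos'],o['tool_rot'],o['force'],o['torque'])
```

```text
[0.51182494 0.13603226 0.07506794] [1.79980625e+02 5.40941605e-02 1.58416049e+02] [-1.47960891 -3.09046571  8.60377136] [-0.45894881  0.36576326 -0.00362795]
```

Call:
carry_out([
  {"jaw": 1, "xyz": [0.2, -0.4, 0.3], "delta_rot": [0, 0, 0]},
  {"jaw": 1, "xyz": [0, 0, 0], "delta_rot": [0, 0, 0.03]},
  {"jaw": 1, "xyz": [0, 0, 0], "delta_rot": [0, 0, 0.03]},
  {"jaw": 1, "xyz": [0, 0, 0], "delta_rot": [0, 0, 0.03]},
  {"jaw": 1, "xyz": [0, 0, 0], "delta_rot": [0, 0, 0.03]},
  {"jaw": 1, "xyz": [0, 0, 0], "delta_rot": [0, 0, 0]},
])

```text
clock: 11.03
tcp_pos: [0.5119, 0.1362, 0.075]
tool_rot: [179.9, 0.1, 151.4]
force: [-1.4, -0.7, 8.1]
grip_width: 0.0131
grasp_force: 61.6
```

```bash
cat > o.py <<'E'
from h import *
o=r.observe(); print(o['tcp_pos'].round(4),o['tool_rot'].round(2),o['force'].round(1),o['torque'].round(2))
E
python3 o.py
```

```text
[0.5119 0.1362 0.075 ] [1.7991e+02 7.0000e-02 1.5144e+02] [-1.4 -0.7  8.1] [-0.13  0.26 -0.05]
```

Call:
carry_out([
  {"jaw": 1, "xyz": [0, 0, 0], "delta_rot": [0, 0, 0.05]},
  {"jaw": 1, "xyz": [0, 0, 0], "delta_rot": [0, 0, 0.05]},
  {"jaw": 1, "xyz": [0, 0, 0], "delta_rot": [0, 0, 0.05]},
  {"jaw": 1, "xyz": [0, 0, 0], "delta_rot": [0, 0, 0.05]},
  {"jaw": 1, "xyz": [0, 0, 0], "delta_rot": [0, 0, 0.05]},
  {"jaw": 1, "xyz": [0, 0, 0], "delta_rot": [0, 0, 0.05]},
  {"jaw": 1, "xyz": [0, 0, 0], "delta_rot": [0, 0, 0.05]},
  {"jaw": 1, "xyz": [0, 0, 0], "delta_rot": [0, 0, 0.05]},
  {"jaw": 1, "xyz": [0, 0, 0], "delta_rot": [0, 0, 0]},
])

```text
clock: 11.78
tcp_pos: [0.5122, 0.1364, 0.0751]
tool_rot: [179.9, 0.0, 128.5]
force: [-0.9, -0.2, 9.4]
grip_width: 0.0131
grasp_force: 61.6
```

```bash
python3 o.py
```

```text
[0.5122 0.1364 0.0751] [1.7985e+02 4.0000e-02 1.2845e+02] [-0.9 -0.2  9.4] [-0.01  0.16 -0.  ]
```

Free turning so far; now small steps toward the stop.

Call:
carry_out([
  {"jaw": 1, "xyz": [0, 0, 0], "delta_rot": [0, 0, 0.02]},
  {"jaw": 1, "xyz": [0, 0, 0], "delta_rot": [0, 0, 0.02]},
  {"jaw": 1, "xyz": [0, 0, 0], "delta_rot": [0, 0, 0.02]},
  {"jaw": 1, "xyz": [0, 0, 0], "delta_rot": [0, 0, 0.02]},
  {"jaw": 1, "xyz": [0, 0, 0], "delta_rot": [0, 0, 0.02]},
  {"jaw": 1, "xyz": [0, 0, 0], "delta_rot": [0, 0, 0]},
])

```text
clock: 12.28
tcp_pos: [0.5123, 0.1364, 0.0751]
tool_rot: [179.8, 0.0, 122.8]
force: [-1.2, -0.6, 9.0]
grip_width: 0.0137
grasp_force: 61.6
```

```bash
python3 o.py
```

```text
[0.5123 0.1364 0.0751] [1.7984e+02 3.0000e-02 1.2282e+02] [-1.2 -0.6  9. ] [-0.06  0.07 -0.01]
```

Call:
carry_out([
  {"jaw": 1, "xyz": [0, 0, 0], "delta_rot": [0, 0, 0.01]},
  {"jaw": 1, "xyz": [0, 0, 0], "delta_rot": [0, 0, 0.01]},
  {"jaw": 1, "xyz": [0, 0, 0], "delta_rot": [0, 0, 0.01]},
  {"jaw": 1, "xyz": [0, 0, 0], "delta_rot": [0, 0, 0.01]},
  {"jaw": 1, "xyz": [0, 0, 0], "delta_rot": [0, 0, 0]},
  {"jaw": 1, "xyz": [0, 0, 0], "delta_rot": [0, 0, 0]},
])

```text
clock: 12.78
tcp_pos: [0.5124, 0.1364, 0.0751]
tool_rot: [179.8, 0.0, 120.6]
force: [-0.3, -0.4, 9.6]
grip_width: 0.013
grasp_force: 61.6
```

```bash
python3 o.py
```

```text
[0.5124 0.1364 0.0751] [1.7983e+02 3.0000e-02 1.2058e+02] [-0.3 -0.4  9.6] [-0.12  0.16  0.07]
```

Call:
carry_out([
  {"jaw": 1, "xyz": [0, 0, 0], "delta_rot": [0, 0, 0.01]},
  {"jaw": 1, "xyz": [0, 0, 0], "delta_rot": [0, 0, 0.01]},
  {"jaw": 1, "xyz": [0, 0, 0], "delta_rot": [0, 0, 0.01]},
  {"jaw": 1, "xyz": [0, 0, 0], "delta_rot": [0, 0, 0]},
  {"jaw": 1, "xyz": [0, 0, 0], "delta_rot": [0, 0, 0]},
])

```text
clock: 13.2
tcp_pos: [0.5123, 0.1364, 0.0751]
tool_rot: [179.8, 0.0, 118.9]
force: [0.2, -0.5, 8.4]
grip_width: 0.013
grasp_force: 61.6
```

```bash
python3 o.py
```

```text
[0.5123 0.1364 0.0751] [1.7983e+02 2.0000e-02 1.1886e+02] [ 0.2 -0.5  8.4] [-0.13  0.1   0.04]
```

Call:
carry_out([
  {"jaw": 1, "xyz": [0, 0, 0], "delta_rot": [0, 0, 0.01]},
  {"jaw": 1, "xyz": [0, 0, 0], "delta_rot": [0, 0, 0.01]},
  {"jaw": 1, "xyz": [0, 0, 0], "delta_rot": [0, 0, 0.01]},
  {"jaw": 1, "xyz": [0, 0, 0], "delta_rot": [0, 0, 0]},
  {"jaw": 1, "xyz": [0, 0, 0], "delta_rot": [0, 0, 0]},
])

```text
clock: 13.62
tcp_pos: [0.5123, 0.1364, 0.0751]
tool_rot: [179.8, 0.0, 117.2]
force: [-1.3, -1.0, 8.7]
grip_width: 0.0132
grasp_force: 61.6
```

```bash
python3 o.py
```

```text
[0.5123 0.1364 0.0751] [1.7984e+02 2.0000e-02 1.1716e+02] [-1.3 -1.   8.7] [-0.01  0.12  0.14]
```

Call:
carry_out([
  {"jaw": 1, "xyz": [0, 0, 0], "delta_rot": [0, 0, 0.01]},
  {"jaw": 1, "xyz": [0, 0, 0], "delta_rot": [0, 0, 0.01]},
  {"jaw": 1, "xyz": [0, 0, 0], "delta_rot": [0, 0, 0]},
  {"jaw": 1, "xyz": [0, 0, 0], "delta_rot": [0, 0, 0]},
])

```text
clock: 13.95
tcp_pos: [0.512, 0.1363, 0.075]
tool_rot: [179.9, 0.0, 116.0]
force: [-1.2, 0.0, 10.1]
grip_width: 0.0132
grasp_force: 61.7
```

```bash
python3 o.py
```

```text
[0.512  0.1363 0.075 ] [1.7987e+02 2.0000e-02 1.1603e+02] [-1.2  0.  10.1] [-0.1   0.21  0.18]
```

Call:
carry_out([
  {"jaw": 1, "xyz": [0, 0, 0], "delta_rot": [0, 0, 0.01]},
  {"jaw": 1, "xyz": [0, 0, 0], "delta_rot": [0, 0, 0.01]},
  {"jaw": 1, "xyz": [0, 0, 0], "delta_rot": [0, 0, 0]},
  {"jaw": 1, "xyz": [0, 0, 0], "delta_rot": [0, 0, 0]},
])

```text
clock: 14.28
tcp_pos: [0.5119, 0.1362, 0.0751]
tool_rot: [179.9, 0.0, 115.0]
force: [-2.1, 0.2, 9.8]
grip_width: 0.0131
grasp_force: 62.3
```

```bash
python3 o.py
```

```text
[0.5119 0.1362 0.0751] [1.7989e+02 3.0000e-02 1.1495e+02] [-2.1  0.2  9.8] [-0.04  0.28  0.69]
```

The stop is reached (0.7 N·m). I'll back off slightly and let the cap rise into the pockets.

Call:
carry_out([
  {"jaw": 1, "xyz": [0, 0, 0], "delta_rot": [0, 0, -0.012]},
  {"jaw": 1, "xyz": [0, 0, -1], "delta_rot": [0, 0, 0]},
  {"jaw": 1, "xyz": [0, 0, -1], "delta_rot": [0, 0, 0]},
  {"jaw": 1, "xyz": [0, 0, -1], "delta_rot": [0, 0, 0]},
  {"jaw": 1, "xyz": [0, 0, -0.3], "delta_rot": [0, 0, 0]},
  {"jaw": 1, "xyz": [0, 0, 0], "delta_rot": [0, 0, 0]},
  {"jaw": 1, "xyz": [0, 0, 0], "delta_rot": [0, 0, 0]},
])

```text
clock: 14.87
tcp_pos: [0.5117, 0.1362, 0.0776]
tool_rot: [179.9, -0.0, 115.5]
force: [3.7, 2.8, -2.1]
grip_width: 0.0134
grasp_force: 60.0
```

```bash
python3 o.py
```

```text
[0.5117 0.1362 0.0776] [179.92  -0.   115.55] [ 3.7  2.8 -2.1] [ 0.34 -0.73  0.35]
```

Call:
carry_out([
  {"jaw": 1, "xyz": [0.1, 0.5, 0], "delta_rot": [0, 0, -0.008]},
  {"jaw": 1, "xyz": [0, 0, 0], "delta_rot": [0, 0, 0]},
  {"jaw": 1, "xyz": [0, 0, 0], "delta_rot": [0, 0, 0]},
])

```text
clock: 15.12
tcp_pos: [0.5118, 0.1362, 0.0778]
tool_rot: [180.0, 0.0, 116.0]
force: [2.8, 0.8, 1.1]
grip_width: 0.0135
grasp_force: 60.4
```

```bash
python3 o.py
```

```text
[0.5118 0.1362 0.0778] [179.96   0.   116.  ] [2.8 0.8 1.1] [ 0.17 -0.55  0.16]
```

Call:
carry_out([
  {"jaw": 0.75, "xyz": [0, 0, 0], "delta_rot": [0, 0, 0]},
  {"jaw": 0.7, "xyz": [0, 0, 0], "delta_rot": [0, 0, 0]},
  {"jaw": 0.5, "xyz": [0, 0, 0], "delta_rot": [0, 0, 0]},
  {"jaw": 0.3, "xyz": [0, 0, 0], "delta_rot": [0, 0, 0]},
  {"jaw": 0.3, "xyz": [0, 0, 0], "delta_rot": [0, 0, 0]},
  {"jaw": 0.3, "xyz": [0, 0, 0], "delta_rot": [0, 0, 0]},
])

```text
clock: 15.62
tcp_pos: [0.5111, 0.1361, 0.0774]
tool_rot: [-180.0, -0.0, 116.0]
force: [0.2, 0.1, 0.0]
grip_width: 0.0598
grasp_force: 0.0
```

Call:
carry_out([
  {"jaw": 0.3, "xyz": [0, 0, -10], "delta_rot": [0, 0, 0]},
  {"jaw": 0.3, "xyz": [0, 0, -30], "delta_rot": [0, 0, 0]},
  {"jaw": 0.3, "xyz": [0, 0, -40], "delta_rot": [0, 0, 0]},
  {"jaw": 0.3, "xyz": [0, 0, -40], "delta_rot": [0, 0, 0]},
  {"jaw": 0.3, "xyz": [0, 0, 0], "delta_rot": [0, 0, 0]},
  {"jaw": 0.3, "xyz": [0, 0, 0], "delta_rot": [0, 0, 0]},
])

```text
clock: 16.12
tcp_pos: [0.5135, 0.1365, 0.2011]
tool_rot: [179.6, 0.1, 116.0]
force: [0.3, -0.6, -0.6]
grip_width: 0.0594
grasp_force: 0.0
```

Run:
```python
from h import *
o=r.observe(); print(o['tcp_pos'].round(4),o['force'].round(1),o['grip_width'])
im=cams.capture('side'); save('side2',im)
x0,y0,x1,y1,s=200,195,310,335,4.2
b=cv2.resize(im[y0:y1,x0:x1],None,fx=s,fy=s,interpolation=cv2.INTER_CUBIC)
raw=b.copy()
th=np.linspace(0,2*np.pi,90)
def circ(c,rad,z,col):
    q=(proj('side',np.c_[c[0]+rad*np.cos(th),c[1]+rad*np.sin(th),np.full(90,z)])-[x0,y0]+.5)*s
    cv2.polylines(b,[np.round(q*8).astype(np.int32)],True,col,1,cv2.LINE_AA,3)
C=[.5115,.1355]
circ(C,.04,.06,(255,0,0)); circ(C,.038,.0965-.0235,(0,255,0)); circ(C,.038,.0965-.0315,(0,255,255))
save('fin',np.hstack([b,raw])[:, :, :][100:500, 60:800])
```

```text
[0.5135 0.1365 0.2011] [ 0.3 -0.6 -0.6] 0.059401597991981206
```

View pics/fin.png

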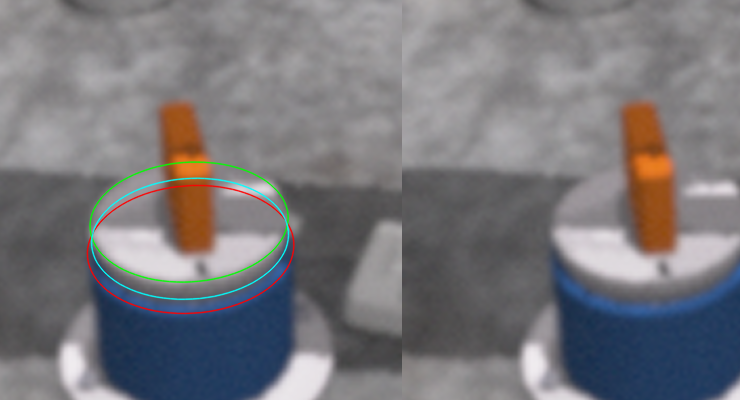

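The side view shows the cap upright in the cell, with its flange bottom at crop row ~303 and the rim at ~315. I'll measure its height from the edge profile.

```bash
cat > ht.py <<'E'
from h import *
def prof(f,C,lab):
    g=cv2.cvtColor(cv2.imread(f)[:,:,::-1].copy(),cv2.COLOR_RGB2HSV).astype(np.float32); gray=cv2.imread(f,0).astype(np.float32)
    K,d,Rm,t=P('side'); cam=-Rm.T@t; a0=np.arctan2(cam[1]-C[1],cam[0]-C[0]); th=a0+np.linspace(-.7,.7,60)
    for nm,ch in(('sat',g[:,:,1]),('gray',gray)):
        zs=np.arange(.052,.082,.001); out=[]
        for z in zs:
            q=proj('side',np.c_[C[0]+.038*np.cos(th),C[1]+.038*np.sin(th),np.full(60,z)]).astype(np.float32)
            out.append(np.median(cv2.remap(ch,q[:,0],q[:,1],cv2.INTER_LINEAR)))
        print(lab,nm,' '.join(f'{z*1e3:.0f}:{v:.0f}' for z,v in zip(zs,out)))
prof('pics/side2.png',(.5115,.1355),'now')
E
python3 ht.py
python3 - <<'E'
from ht import *
prof('pics/side1.png',(.5115,.1355),'before')
for n in('side',):
    for o in look_for(n,'cap_grip'): print(o['score'],toworld(n,o['centre']).round(4))
E
```

```text
now sat 52:160 53:161 54:161 55:163 56:165 57:166 58:164 59:161 60:151 61:135 62:110 63:80 64:53 65:30 66:17 67:11 68:9 69:8 70:8 71:8 72:8 73:8 74:8 75:8 76:8 77:7 78:7 79:7 80:7 81:8 82:9
now gray 52:55 53:56 54:58 55:61 56:65 57:72 58:77 59:82 60:84 61:86 62:86 63:87 64:89 65:92 66:96 67:102 68:107 69:114 70:122 71:133 72:147 73:163 74:178 75:189 76:197 77:202 78:203 79:204 80:203 81:202 82:201
now sat 52:160 53:161 54:161 55:163 56:165 57:166 58:164 59:161 60:151 61:135 62:110 63:80 64:53 65:30 66:17 67:11 68:9 69:8 70:8 71:8 72:8 73:8 74:8 75:8 76:8 77:7 78:7 79:7 80:7 81:8 82:9
now gray 52:55 53:56 54:58 55:61 56:65 57:72 58:77 59:82 60:84 61:86 62:86 63:87 64:89 65:92 66:96 67:102 68:107 69:114 70:122 71:133 72:147 73:163 74:178 75:189 76:197 77:202 78:203 79:204 80:203 81:202 82:201
before sat 52:161 53:161 54:161 55:163 56:164 57:163 58:157 59:143 60:122 61:94 62:66 63:43 64:28 65:19 66:14 67:13 68:12 69:13 70:14 71:16 72:20 73:25 74:33 75:42 76:51 77:56 78:65 79:69 80:70 81:81 82:88
before gray 52:56 53:56 54:58 55:61 56:65 57:72 58:80 59:89 60:100 61:115 62:130 63:145 64:159 65:166 66:171 67:165 68:154 69:134 70:112 71:90 72:70 73:54 74:47 75:42 76:40 77:40 78:41 79:43 80:44 81:45 82:46
0.91 [ 0.4011 -0.0889  0.0295]
0.77 [ 0.3596 -0.3491  0.0313]
0.56 [0.5083 0.1453 0.0731]
0.2 [ 0.6406 -0.1348  0.0399]
```

The flange top edge measures about 72.4 mm, or roughly 73 to 74 mm after the rim's own bias. Latched would be 73 mm and unlatched 70 mm, so the cap is latched. Handing in.

```bash
python3 -c "
from plant import r
print(r.job_done())"
```

```text
the job is handed in; nothing more can be done
None
```

The cap went in through the slots, was turned clockwise to the stop and let go; the side camera puts it at latched height, and the job is handed in (no verdict was returned).

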